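# Seat a workpiece on the magnetic chuck and switch the magnet fully on

### The job

Get the steel block ready for measuring: with the fingertips, push it across the magnetic chuck until its long side sits flush along the stop rail, sliding it without lifting it. Only then push the chuck's red-knobbed lever over from off, past the light-hold click half-way, right to its far stop (full hold), and leave it there with the block still flush. Do not disturb the tools standing around the chuck.

Things in the scene. Friction and masses are not known exactly. Their poses are not given: they have to be found in the camera images.
- chuck_top (a point): Centre of the top of the fixed magnetic chuck, 64 mm above the work surface: a slab 130 mm deep (x) by 240 mm long (y) by 52 mm high, blue below, steel top with brass stripes, on a 12 mm aluminium plate with holes. Axes: x level, from its near edge to the rail at its far edge; y along the rail (left seen from the robot); z up. Two clamp lugs under 20 mm high stick out 26 mm at the foot of its near side.
- rail_face (a point): Middle of the foot of the stop rail's face: where the chuck's top meets the dark steel stop rail along the chuck's far long edge, 65 mm in +x from chuck_top. Axes as chuck_top: x points square into the rail, y runs along it, z up. The rail is 220 mm long, 8 mm thick, fixed, and stands 12 mm above the top.
- block_mid (a point): Loose steel block on the chuck, about 0.7 kg: base 45 mm (x) by 90 mm (y) by 20 mm high, with a slotted step 14 mm higher and 18 mm deep along its +x side. The point is the base's centre, 10 mm above the chuck's top, 22.5 mm behind the long face that goes to the rail. Its x axis points to the rail (within 17 degrees at the start), z up. Sliding it takes several newtons, up to about 10.
- lever_pivot (a point): Point on the lever's turning axis at the chuck's right-hand end (-y), in the plane in which rod and knob swing, 30 mm out from the chuck's end face and 38 mm above the work surface. Fixed to the chuck, axes as chuck_top; the lever turns about y.
- knob (a point): Centre of the red ball knob (28 mm across) at the end of the lever's steel rod (10 mm thick), 105 mm from the pivot. At off the rod leans 0.52 rad (30 degrees) from upright to the chuck's near side (-x), at full hold 0.52 rad to the rail side (+x). The knob's centre is 129 mm above the work surface at both ends and 143 mm with the lever upright.
- lever (a joint): Lever angle in rad: 0 = off stop, 0.52 = light-hold detent (rod upright), 1.04 = full-hold stop; grows as the lever swings towards the rail side. A spring index holds it at each of the three places, humps lying near 0.27 and 0.83 rad; leaving a place takes some 5 to 20 N pushed level at the knob, and past about 0.9 rad it is drawn on to the far stop.
- vee_mid (a point): Centre, half-way up, of a dark steel V-block, 60 x 50 x 44 mm, standing near the chuck; not to be disturbed.
- jack_mid (a point): Centre, half-way up, of a small steel screw jack, 42 mm across at the foot, 58 mm high, standing near the chuck; not to be disturbed.
- ball_mid (a point): Point 44 mm up the stem of a white calibration ball on a dark round foot 60 mm across, 88 mm high in all, standing near the chuck; not to be disturbed.
- square_mid (a point): Middle of the stock of a small try square lying flat on the robot's side of the chuck: stock 16 x 75 x 16 mm (long in y), with a 100 x 22 x 3 mm blade running off in -x from its +y end; not to be disturbed.

How it is judged (in metres and radians):
On the way, in this order (a step that is already met when the one before it is completed fails the run):
1. the block's long face lies flush along the stop rail, lever still off (x of block_mid in the frame of rail_face above -0.0255 m and angle between the x axis of block_mid and the x axis of rail_face, either way round below 0.04 rad and value of joint lever below 0.26 rad), for 0.2 s.
2. the lever is past the light-hold detent and at its far stop (value of joint lever above 0.98 rad), for 0.2 s.
At the end, for the whole second after the job is handed in: The lever rests at its far stop (beyond 0.98 of 1.04 rad); the block stands flat on the chuck with its long face against the rail (gap under 3 mm, within 0.04 rad of parallel, its centre within 85 mm of the rail's middle) (value of joint lever above 0.98 rad and x of block_mid in the frame of rail_face above -0.0255 m and angle between the x axis of block_mid and the x axis of rail_face, either way round below 0.04 rad and y of block_mid in the frame of rail_face between -0.085 and 0.085 m and z of block_mid in the frame of rail_face below 0.013 m and angle between block_mid's own z axis and vertical below 0.05 rad); the robot touches nothing.
It fails at once if the block is lifted off the chuck or tipped (z of block_mid in the frame of rail_face above 0.018 m or angle between block_mid's own z axis and vertical above 0.2 rad).
It fails at once if the lever has left off while the block is not against the rail, or the block is shoved off the rail afterwards (value of joint lever above 0.3 rad and (x of block_mid in the frame of rail_face below -0.028 m or angle between the x axis of block_mid and the x axis of rail_face, either way round above 0.08 rad)).
It fails at once if the V-block, the jack, the ball or the square is shifted more than 12 mm or lifted (distance of any of vee_mid, jack_mid, ball_mid, square_mid from where it was at the start of the episode above 0.012 m).
It also fails if it takes over 48 s, if anything falls off the work surface, if the arm or the gripper's body presses on something with over 40 N, if the wrist force passes 120 N, or if a joint passes its speed limit or range.

### The arm

A 6-joint arm with a two-finger parallel gripper is mounted at the origin on the work surface. World frame = base frame: x ahead of the robot, y to its left, z up, the work surface at z = 0. Lengths are in m, angles in degrees, forces in N, time in s.
With the tool pointing down it reaches from about 0.4 to 0.825 m from the base axis. Payload 7 kg.
Tool frame: the origin (TCP) lies between the finger pads; the fingertips stand 22 mm ahead of it and the grasp point (between the pads) lies 3 mm ahead of it; z points along the fingers, y is the line along which they close (so a half turn about z gives the same grasp; the last joint's range is limited). The gripper opens to 88 mm and grips with 3 to 60 N. Pads are 19 mm wide; open, the fingers measure 130 mm over their backs; the gripper's body (78 mm by 193 mm) begins 47 mm behind the grasp point.
Start: joints at [80.449, 20.546, 0.682, 0, -70.136, -16.507], TCP at [0.297, 0.606, 0.249] pointing down, gripper open.
Joint ranges: [-176.03, 176.03], [-82.01, 121.73], [-58.28, 71.71], [-173.87, 95.51], [-174.79, -0.11], [-173.66, 173.66]. Speed limits (degrees/s): [136.94, 136.94, 172.46, 180, 180, 180].

### API

Orientations are given as [roll, pitch, yaw] about the fixed x, y, z axes, in that order (R = Rz(yaw) Ry(pitch) Rx(roll)).
In Python, from plant import ctrl gives the robot as it stands.
- The arm moves only by the tool apply_moves, never from a script. Its argument "targets" is a list of rows, each an object with "travel": the shift along the tool's x, y, z in mm, a list of three; "roll": the turn about the tool's z in degrees; "jaw": the finger opening in mm, from 0 to 87.6. In form: [{"travel": [tx, ty, tz], "roll": roll, "jaw": jaw}, ...]. A call has 1 to 10 rows; each row shifts and turns the commanded pose from where the row before left it, along the tool's axes as they then stand; what a row does not reach is not made up. A row lasts 1/10 s, in which the tool goes at most 50 mm and 8.59 degrees, less where a joint would pass 70% of its speed; a pose out of reach is approached as far as the arm can. A call with a gripper value outside its range is refused whole. The fingers move at their own pace and stop on an object; the grip force is fixed at half the most. Time passes only in rows, so rows that do not move let the fingers close. It gives the time, the measured TCP pose, the force, the opening and the grip force at its end, in the units of the state.
- ctrl.get_obs(): the state, without advancing time (a new reading comes with each control period).
- ctrl.snapshot(name): name is "scene" or "side" or "wrist"; returns the picture (400x640x3 uint8, red, green, blue); there is no depth.
- ctrl.calibration(name): a dict with "K" (3x3 intrinsics, pixels), "extrinsics" (4x4, takes a point from camera to world coordinates); the wrist camera has in their place "hand_eye" (4x4, takes a point from camera to tool coordinates, whose origin is the TCP and whose axes are the flange's). Camera axes: x right, y down, z forward; pixel columns grow to the right and rows downward; lengths in m; the calibration is good to about 2 mm. The wrist camera is an equidistant fisheye: a pixel r from the principal point sees the ray r / f radians off the axis. A picture is of the moment at which its call begins: read the wrist's pose just before it. calibration takes no time and is no camera call.
- ctrl.close_job(): hands the job in; it is judged then, once.
The state is a dict: "clock": time; "joint_pos": joint angles; "qvel": joint speeds; "tau": joint torques, N m; "tool_pos": TCP position; "orientation": TCP orientation; "force": force on the tool from outside, world axes, zero at the start; "moment": the same for the moment, N m; "opening": finger opening in m; "gripper_force": force on a finger pad.
Only numpy, scipy, OpenCV 4.12 (cv2) and the standard library are available. Lean on these libraries where they do the work, as an engineer would, in place of code of your own. Each camera call takes 0.05 s, during which the arm holds its last target. There are 200 camera calls.

## Working session

There is one attempt and no reset: what is moved stays moved. The work goes in short steps, Python scripts to look and compute and a tool call to move; the robot and the scene stay as the last step left them, time stands still between calls to the robot, and variables do not carry over. Pictures are saved under pics/ and viewed, at most 10 in all, crops included, and the job is handed in when it is done.

Besides the shell and the picture viewer there is one more tool, called after "Request:" by a JSON object that holds its "fn" and its "kwargs". apply_moves: Moves the arm, as the interface text tells. Its arguments: {"type":"object","properties":{"targets":{"type":"array","items":{"type":"object","properties":{"travel":{"type":"array","items":{"type":"number"}},"roll":{"type":"number"},"jaw":{"type":"number"}}}}},"required":["targets"]}

```bash
ls; mkdir -p pics
python3 - <<'E'
from plant import ctrl
import cv2,numpy as np
o=ctrl.get_obs();print(o)
for n in("scene","side"):
    cv2.imwrite(f"pics/{n}0.png",ctrl.snapshot(n)[:,:,::-1]);c=ctrl.calibration(n);print(n,c)
print(ctrl.calibration("wrist"))
E
```

```text
pics
{'clock': 0.0, 'joint_pos': array([ 8.04484004e+01,  2.05918148e+01,  6.34752155e-01, -2.19868112e-02,
       -7.01384180e+01, -1.65068656e+01]), 'qvel': array([-0.10430078,  0.05679576,  0.0350699 , -0.11052221,  0.04816303,
        0.0203127 ]), 'tau': array([ 2.79076034e-03, -5.82726574e+01,  2.93047732e+01,  6.99658647e+00,
        6.97416253e-03, -1.46059956e-04]), 'tool_pos': array([0.29632978, 0.6059582 , 0.24761996]), 'orientation': array([ 1.79902581e+02, -7.31459188e-03, -2.60659462e+01]), 'force': array([ 0.44805338, -0.05415189,  0.37075023]), 'moment': array([ 0.0324815 , -0.04266164, -0.01340922]), 'gripper_force': 0.0, 'opening': 0.0876009183111818}
scene {'K': array([[500.81506171,   0.        , 324.53542484],
       [  0.        , 500.81506171, 198.17137269],
       [  0.        ,   0.        ,   1.        ]]), 'extrinsics': array([[-5.34669742e-01,  5.65818060e-01, -6.27676820e-01,
         1.17516381e+00],
       [ 8.45060346e-01,  3.58986365e-01, -3.96234528e-01,
         4.11270829e-01],
       [ 1.13076763e-03, -7.42279403e-01, -6.70089553e-01,
         7.2
[... 341 characters left out ...]

       [-0.67295476, -0.57959714,  0.45956397, -0.52565583],
       [ 0.00580924, -0.62542017, -0.78026654,  1.03003089],
       [ 0.        ,  0.        ,  0.        ,  1.        ]])}
{'K': array([[309.70691629,   0.        , 321.30366053],
       [  0.        , 309.70691629, 199.62019356],
       [  0.        ,   0.        ,   1.        ]]), 'hand_eye': array([[ 4.04432529e-04, -9.67815639e-01, -2.51659939e-01,
         6.81667143e-02],
       [ 9.99999448e-01,  6.35460718e-04, -8.36750244e-04,
        -7.06610565e-04],
       [ 9.69739978e-04, -2.51659461e-01,  9.67815362e-01,
        -1.35890368e-01],
       [ 0.00000000e+00,  0.00000000e+00,  0.00000000e+00,
         1.00000000e+00]])}
```

View pics/scene0.png

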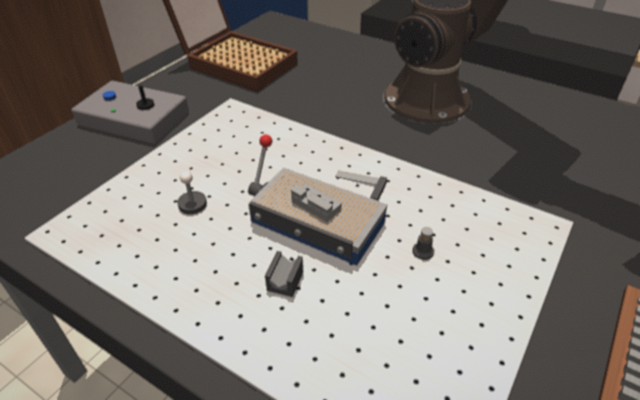

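View pics/side0.png

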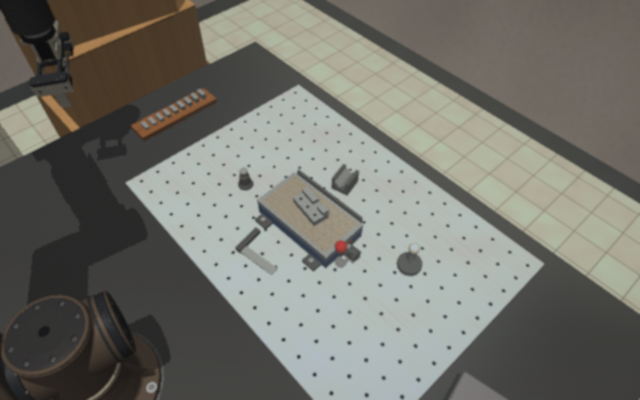

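Scene view: chuck near (318,210), knob at (265,141), V-block (285,273), ball (190,195), jack (424,242) and square (370,183). Side view: chuck-top corners at about (258,203), (298,174), (363,216) and (326,263), and the knob at (341,246).

```bash
cat > h.py <<'E'
import numpy as np,cv2
from plant import ctrl
from scipy.spatial.transform import Rotation as R
def ray(n,px,obs=None):
    c=ctrl.calibration(n);K=c["K"];u=(px[0]-K[0,2])/K[0,0];v=(px[1]-K[1,2])/K[1,1]
    if n=="wrist":
        r=np.hypot(u,v);d=np.array([u/r*np.sin(r),v/r*np.sin(r),np.cos(r)]) if r>1e-9 else np.array([0,0,1.])
        T=np.eye(4);T[:3,:3]=R.from_euler("xyz",obs["orientation"],degrees=True).as_matrix();T[:3,3]=obs["tool_pos"];E=T@c["hand_eye"]
    else: d=np.array([u,v,1.]);E=c["extrinsics"]
    d=E[:3,:3]@d;return E[:3,3],d/np.linalg.norm(d)
def onplane(n,px,z,obs=None):
    p,d=ray(n,px,obs);return p+d*(z-p[2])/d[2]
def tri(a,b):
    (p,d),(q,e)=a,b;s=np.linalg.lstsq(np.c_[d,-e],q-p,rcond=None)[0]
    x,y=p+d*s[0],q+e*s[1];return (x+y)/2,np.linalg.norm(x-y)
E
python3 - <<'E'
from h import *
np.set_printoptions(precision=4,suppress=True)
for p in [(258,203),(298,174),(363,216),(326,263)]: print("side",onplane("side",p,.064))
for p in [(250,208),(281,172),(386,208),(358,250)]: print("scene",onplane("scene",p,.064))
print("knob",tri(ray("scene",(265.5,141)),ray("side",(341,246.5))))
for n,a,b in [("vee",(285,273),(345,178)),("jack",(425,236),(245,177)),("ball",(187,180),(414,249)),("sq",(378,189),(248,240))]: print(n,tri(ray("scene",a),ray("side",b)))
E
```

```text
side [0.5012 0.1173 0.064 ]
side [0.6375 0.1228 0.064 ]
side [ 0.6664 -0.0854  0.064 ]
side [ 0.5096 -0.1213  0.064 ]
scene [ 0.6565 -0.0861  0.064 ]
scene [ 0.5353 -0.1005  0.064 ]
scene [0.5159 0.1354 0.064 ]
scene [0.6394 0.1432 0.064 ]
knob (array([ 0.534 , -0.1383,  0.1277]), np.float64(0.003789995937629576))
vee (array([0.735 , 0.0486, 0.0366]), np.float64(0.004685399302889731))
jack (array([0.5336, 0.2225, 0.0489]), np.float64(0.00817281731747664))
ball (array([ 0.6742, -0.234 ,  0.0806]), np.float64(0.005705025544692108))
sq (array([0.4296, 0.0742, 0.02  ]), np.float64(0.003395092054662026))
```

Request:
{"fn": "apply_moves", "kwargs": {"targets": [{"travel": [31,31,-7],"roll": 0,"jaw": 40},{"travel": [31,31,-7],"roll": 0,"jaw": 40},{"travel": [31,31,-7],"roll": 0,"jaw": 40},{"travel": [31,31,-7],"roll": 0,"jaw": 40},{"travel": [31,31,-7],"roll": 0,"jaw": 40},{"travel": [31,31,-7],"roll": 0,"jaw": 40},{"travel": [31,31,-7],"roll": 0,"jaw": 40},{"travel": [31,31,-7],"roll": 0,"jaw": 40},{"travel": [31,31,-7],"roll": 0,"jaw": 40},{"travel": [31,31,-7],"roll": 0,"jaw": 40}]}}

```text
clock: 1.1
tool_pos: [0.4388, 0.1899, 0.3188]
orientation: [-180.0, 0.0, -26.0]
force: [-0.0, 0.5, 0.1]
opening: 0.04
gripper_force: 0.0
```

Request:
{"fn": "apply_moves", "kwargs": {"targets": [{"travel": [31,31,-7],"roll": 0,"jaw": 40},{"travel": [31,31,-7],"roll": 0,"jaw": 40},{"travel": [31,31,-7],"roll": 0,"jaw": 40},{"travel": [31,31,-7],"roll": 0,"jaw": 40},{"travel": [0,0,0],"roll": -7,"jaw": 40},{"travel": [0,0,0],"roll": -7,"jaw": 40},{"travel": [0,0,0],"roll": -7,"jaw": 40},{"travel": [0,0,0],"roll": 0,"jaw": 40},{"travel": [0,0,0],"roll": 0,"jaw": 40}]}}

```text
clock: 2.0
tool_pos: [0.4956, 0.0258, 0.3464]
orientation: [180.0, 0.0, -5.3]
force: [0.1, 0.1, 0.0]
opening: 0.0401
gripper_force: 0.0
```

Run:
```python
from h import *
o=ctrl.get_obs();im=ctrl.snapshot("wrist");print(o["clock"],o["tool_pos"],o["orientation"],o["opening"])
cv2.imwrite("pics/w1.png",im[:,:,::-1])
```

```text
2.0 [0.49560101 0.02580471 0.34635625] [ 1.79992666e+02  2.44022016e-02 -5.26507074e+00] 0.04014137702694463
```

View pics/w1.png

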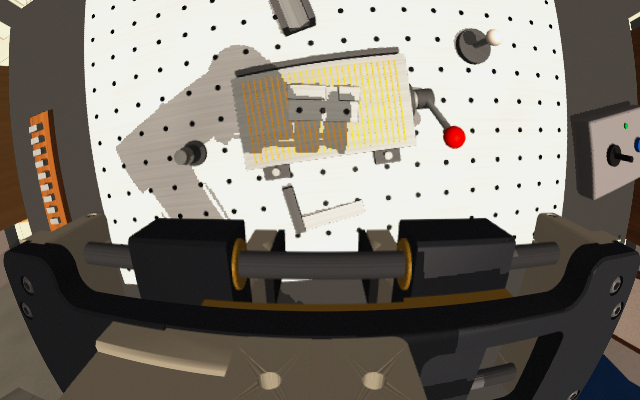

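Wrist view: chuck centred near (325,110), rail running from about (237,72) to (398,50), block near (320,105), knob at (455,137). I'll enlarge it to pick the edges.

Run:
```python
import cv2
im=cv2.imread("pics/w1.png")[35:185,225:425]
cv2.imwrite("pics/w1c.png",cv2.resize(im,None,fx=4,fy=4,interpolation=cv2.INTER_CUBIC))
```

```text
(no output)
```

View pics/w1c.png

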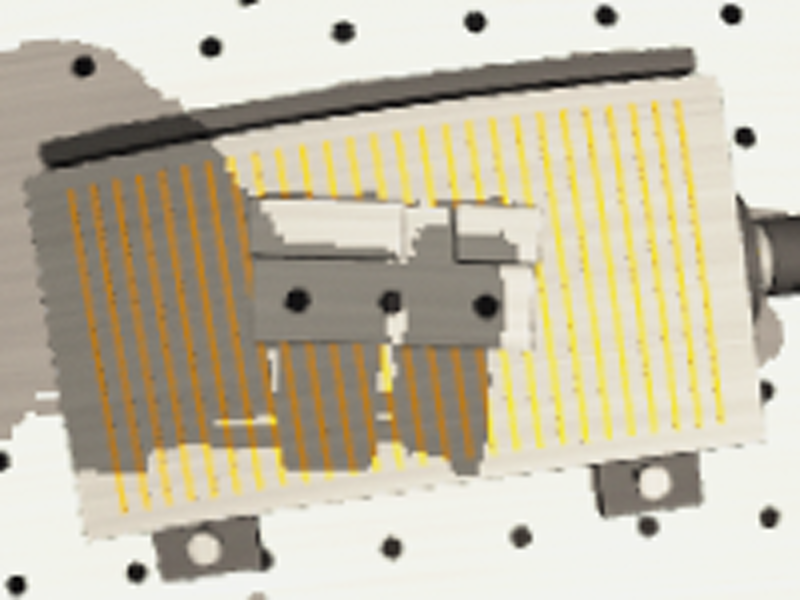

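```bash
cat > m.py <<'E'
from h import *
np.set_printoptions(precision=4,suppress=True)
o=dict(tool_pos=np.array([0.495601,0.025805,0.346356]),orientation=np.array([179.9927,0.0244,-5.265]))
f=lambda x,y,z:onplane("wrist",((x+.5)/4-.5+225,(y+.5)/4-.5+35),z,o)
def ang(a,b): return np.degrees(np.arctan2(*(b-a)[[1,0]]))
C={k:f(*v,.064) for k,v in dict(nl=(85,535),nr=(764,440),fr=(718,76),fl=(28,178),rl=(50,167),rr=(693,75),).items()}
for k,v in C.items(): print(k,v)
print("len",np.linalg.norm(C["nl"]-C["nr"]),np.linalg.norm(C["fl"]-C["fr"]),np.linalg.norm(C["fl"]-C["nl"]),np.linalg.norm(C["fr"]-C["nr"]))
print("y-dir yaw: near",ang(C["nr"],C["nl"])-90,"rail",ang(C["rr"],C["rl"])-90,"centre",(C["nl"]+C["nr"]+C["fl"]+C["fr"])/4)
nl,nr=f(254,345,.084),f(533,350,.084)
print("block near",nl,nr,np.linalg.norm(nl-nr),ang(nr,nl)-90)
S=[f(*p,.098) for p in [(252,256),(538,263),(538,207),(258,197)]]
for s in S: print(s)
print(ang(S[1],S[0])-90,ang(S[2],S[3])-90,np.linalg.norm(S[1]-S[0]),np.linalg.norm(S[2]-S[3]),np.linalg.norm(S[1]-S[2]))
im=cv2.imread("pics/w1.png").astype(int);m=(im[:,:,2]>150)&(im[:,:,1]<90)&(im[:,:,0]<90);m[:,:400]=0;m[:,500:]=0;ys,xs=np.nonzero(m)
c=((xs.min()+xs.max())/2,(ys.min()+ys.max())/2);print("knob",c,len(xs),onplane("wrist",c,.129,o))
E
python3 m.py
```

```text
nl [0.5098 0.1306 0.064 ]
nr [ 0.5221 -0.1075  0.064 ]
fr [ 0.6501 -0.1011  0.064 ]
fl [0.636  0.1367 0.064 ]
rl [0.6386 0.1285 0.064 ]
rr [ 0.6505 -0.0922  0.064 ]
len 0.23839470786880676 0.2381782840762219 0.1263959722371468 0.12811512238295267
y-dir yaw: near 2.9685657872478544 rail 3.092870657586488 centre [0.5795 0.0147 0.064 ]
block near [0.568  0.0624 0.084 ] [ 0.5583 -0.0262  0.084 ] 0.08911574810001148 -6.22642589846393
[0.5955 0.0588 0.098 ]
[ 0.5854 -0.0284  0.098 ]
[ 0.603  -0.0299  0.098 ]
[0.6138 0.0552 0.098 ]
-6.5920295012756895 -7.224093606519887 0.08777658571586995 0.08585495552058281 0.01759338835462536
knob (np.float64(455.5), np.float64(136.5)) 309 [ 0.536 -0.14   0.129]
```

Measured sizes agree with the given ones (240/130 mm chuck, 89 mm block). Rail yaw is about +3.0° and block yaw about −6.6°. Now I'll come down behind the block with two spread fingers, square to the rail.

Request:
{"fn": "apply_moves", "kwargs": {"targets": [{"travel": [0,0,0],"roll": -8.3,"jaw": 40},{"travel": [10,4,40],"roll": 0,"jaw": 40},{"travel": [10,4,40],"roll": 0,"jaw": 40},{"travel": [10,4,40],"roll": 0,"jaw": 40},{"travel": [10,3,40],"roll": 0,"jaw": 40},{"travel": [0,0,40],"roll": 0,"jaw": 40},{"travel": [0,0,30],"roll": 0,"jaw": 40},{"travel": [0,0,0],"roll": 0,"jaw": 40},{"travel": [0,0,0],"roll": 0,"jaw": 40}]}}

```text
clock: 2.95
tool_pos: [0.5369, 0.0132, 0.1171]
orientation: [180.0, 0.0, 3.2]
force: [1.2, -1.0, 0.4]
opening: 0.0404
gripper_force: 0.0
```

Run:
```python
from h import *
im=ctrl.snapshot("wrist");im2=ctrl.snapshot("side")[130:280,220:420]
cv2.imwrite("pics/w2.png",np.vstack([im,cv2.resize(im2,(640,480))[:200]])[:600,:,::-1])
```

```text
(no output)
```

View pics/w2.png

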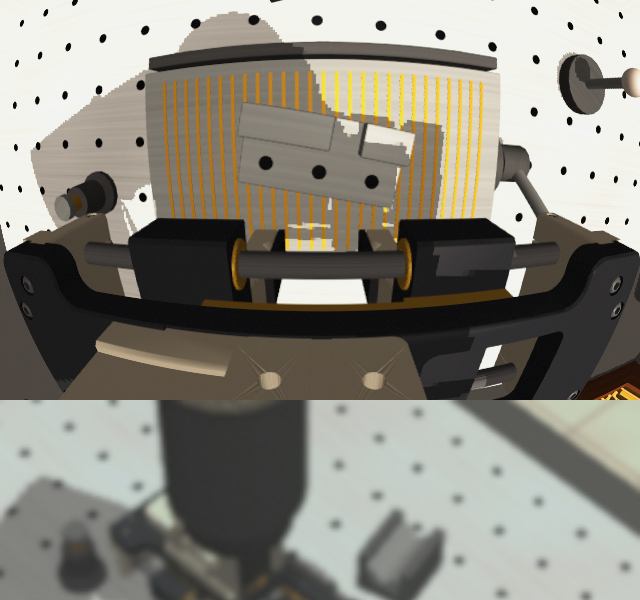

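The rail sits level at row ~55 and the fingertips (265/375, 245) are clear behind the block's near face at ~(310,195). I'll lower and start pushing.

Request:
{"fn": "apply_moves", "kwargs": {"targets": [{"travel": [0,0,12],"roll": 0,"jaw": 40},{"travel": [0,0,10],"roll": 0,"jaw": 40},{"travel": [0,0,0],"roll": 0,"jaw": 40},{"travel": [4,0,0],"roll": 0,"jaw": 40},{"travel": [4,0,0],"roll": 0,"jaw": 40},{"travel": [4,0,0],"roll": 0,"jaw": 40},{"travel": [4,0,0],"roll": 0,"jaw": 40},{"travel": [4,0,0],"roll": 0,"jaw": 40},{"travel": [4,0,0],"roll": 0,"jaw": 40}]}}

```text
clock: 3.95
tool_pos: [0.5604, 0.0143, 0.0944]
orientation: [180.0, 0.1, 3.2]
force: [-4.9, 0.0, 1.9]
opening: 0.0404
gripper_force: 2.6
```

Request:
{"fn": "apply_moves", "kwargs": {"targets": [{"travel": [4,0,0],"roll": 0,"jaw": 40},{"travel": [4,0,0],"roll": 0,"jaw": 40},{"travel": [4,0,0],"roll": 0,"jaw": 40},{"travel": [4,0,0],"roll": 0,"jaw": 40},{"travel": [3,0,0],"roll": 0,"jaw": 40},{"travel": [0,0,0],"roll": 0,"jaw": 40}]}}

```text
clock: 4.55
tool_pos: [0.5804, 0.0157, 0.0945]
orientation: [-180.0, -0.1, 3.2]
force: [-0.6, -1.4, -0.4]
opening: 0.0398
gripper_force: 0.6
```

Request:
{"fn": "apply_moves", "kwargs": {"targets": [{"travel": [2,0,0],"roll": 0,"jaw": 40},{"travel": [2,0,0],"roll": 0,"jaw": 40},{"travel": [2,0,0],"roll": 0,"jaw": 40},{"travel": [1,0,0],"roll": 0,"jaw": 40},{"travel": [0,0,0],"roll": 0,"jaw": 40}]}}

```text
clock: 5.05
tool_pos: [0.5867, 0.016, 0.0946]
orientation: [-180.0, -0.0, 3.2]
force: [-2.1, -0.1, -0.4]
opening: 0.0396
gripper_force: 1.2
```

Request:
{"fn": "apply_moves", "kwargs": {"targets": [{"travel": [1,0,0],"roll": 0,"jaw": 40},{"travel": [1,0,0],"roll": 0,"jaw": 40},{"travel": [0,0,0],"roll": 0,"jaw": 40}]}}

```text
clock: 5.35
tool_pos: [0.587, 0.0159, 0.0945]
orientation: [180.0, 0.2, 3.2]
force: [-9.0, 0.9, 4.5]
opening: 0.0401
gripper_force: 4.4
```

Request:
{"fn": "apply_moves", "kwargs": {"targets": [{"travel": [1,0,0],"roll": 0,"jaw": 40},{"travel": [1,0,0],"roll": 0,"jaw": 40},{"travel": [0,0,0],"roll": 0,"jaw": 40}]}}

```text
clock: 5.65
tool_pos: [0.5871, 0.0158, 0.0944]
orientation: [180.0, 0.3, 3.2]
force: [-15.9, 2.1, 10.8]
opening: 0.0397
gripper_force: 7.9
```

Request:
{"fn": "apply_moves", "kwargs": {"targets": [{"travel": [1,0,0],"roll": 0,"jaw": 40},{"travel": [1,0,0],"roll": 0,"jaw": 40},{"travel": [0,0,0],"roll": 0,"jaw": 40}]}}

```text
clock: 5.95
tool_pos: [0.5872, 0.0157, 0.0942]
orientation: [180.0, 0.5, 3.2]
force: [-22.1, 4.7, 16.3]
opening: 0.04
gripper_force: 11.1
```

Run:
```python
from h import *
im=ctrl.snapshot("wrist")[40:210,200:460]
cv2.imwrite("pics/w3.png",cv2.resize(im,None,fx=3,fy=3,interpolation=cv2.INTER_CUBIC)[:,:,::-1])
```

```text
(no output)
```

View pics/w3.png

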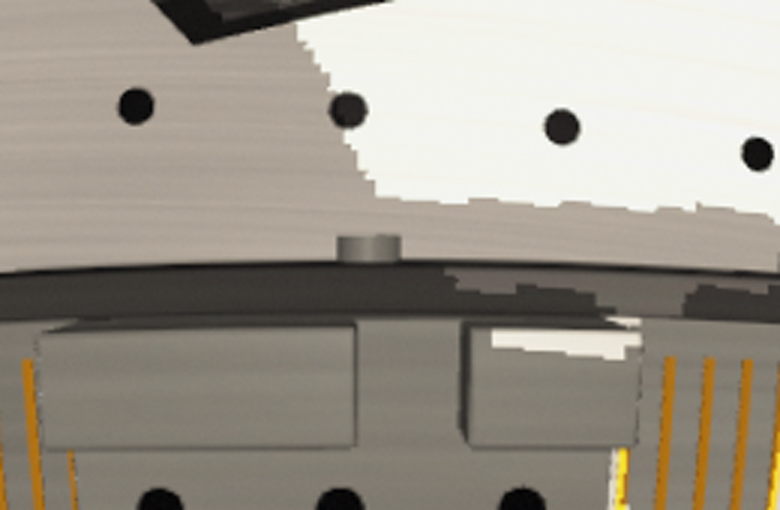

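The block's step runs parallel to the rail (row ~448 left and right) and its far edge meets the rail foot at row ~320. The force rises with no motion, so it is flush. I'll back off, lift, close the fingers and go behind the knob.

Request:
{"fn": "apply_moves", "kwargs": {"targets": [{"travel": [-4,0,0],"roll": 0,"jaw": 40},{"travel": [-4,0,0],"roll": 0,"jaw": 40},{"travel": [-10,0,0],"roll": 0,"jaw": 40},{"travel": [-20,0,0],"roll": 0,"jaw": 40},{"travel": [0,0,-40],"roll": 0,"jaw": 40},{"travel": [0,0,-40],"roll": 0,"jaw": 0},{"travel": [0,0,-40],"roll": 0,"jaw": 0},{"travel": [0,0,-30],"roll": 0,"jaw": 0}]}}

```text
clock: 6.8
tool_pos: [0.5553, 0.0143, 0.2479]
orientation: [-180.0, -0.2, 3.3]
force: [1.2, 0.5, -0.1]
opening: 0.0213
gripper_force: 0.0
```

Request:
{"fn": "apply_moves", "kwargs": {"targets": [{"travel": [-15,38,0],"roll": 0,"jaw": 0},{"travel": [-15,38,0],"roll": 0,"jaw": 0},{"travel": [-15,38,0],"roll": 0,"jaw": 0},{"travel": [-15,37,0],"roll": 0,"jaw": 0},{"travel": [0,0,0],"roll": 0,"jaw": 0},{"travel": [0,0,0],"roll": 0,"jaw": 0}]}}

```text
clock: 7.4
tool_pos: [0.5031, -0.1408, 0.245]
orientation: [180.0, -0.1, 3.1]
force: [0.7, 0.6, 0.5]
opening: -0.0
gripper_force: 0.0
```

Run:
```python
from h import *
np.set_printoptions(precision=4,suppress=True)
o=ctrl.get_obs();im=ctrl.snapshot("wrist");print(o["tool_pos"],o["orientation"],o["opening"])
m=((im[:,:,0]>130)&(im[:,:,1]<70)&(im[:,:,2]<70)).astype(np.uint8)
n,l,s,c=cv2.connectedComponentsWithStats(m)
for i in range(1,n):
    if s[i,4]>100: print(s[i],c[i],onplane("wrist",s[i,:2]+s[i,2:4]/2-.5,.129,o))
cv2.imwrite("pics/w4.png",im[:,:,::-1])
```

```text
[ 0.5031 -0.1408  0.245 ] [179.9966  -0.0971   3.123 ] -1.2638504498956103e-05
[305 150  32  31 751] [320.5286 164.775 ] [ 0.5355 -0.1379  0.129 ]
```

View pics/w4.png

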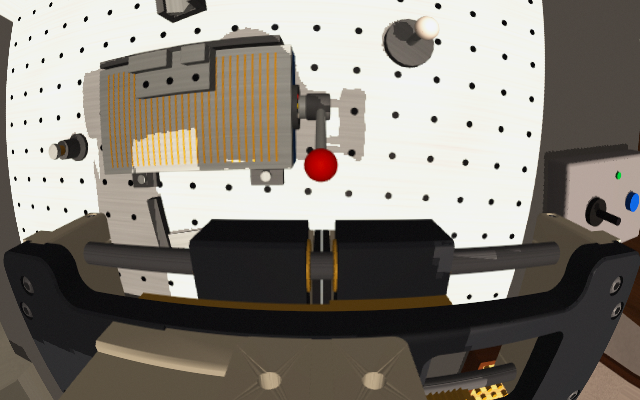

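The block is flush with the rail (135–283, 40–65), and the knob is centred ahead of the closed fingers at (320,165). Now down, then push.

Request:
{"fn": "apply_moves", "kwargs": {"targets": [{"travel": [0,0,40],"roll": 0,"jaw": 0},{"travel": [0,0,40],"roll": 0,"jaw": 0},{"travel": [0,0,25],"roll": 0,"jaw": 0},{"travel": [0,0,0],"roll": 0,"jaw": 0},{"travel": [6,0,0],"roll": 0,"jaw": 0},{"travel": [6,0,0],"roll": 0,"jaw": 0},{"travel": [6,0,0],"roll": 0,"jaw": 0},{"travel": [6,0,0],"roll": 0,"jaw": 0}]}}

```text
clock: 8.25
tool_pos: [0.526, -0.139, 0.1415]
orientation: [180.0, 0.1, 3.3]
force: [-9.4, 0.2, 7.1]
opening: 0.0006
gripper_force: 5.0
```

Request:
{"fn": "apply_moves", "kwargs": {"targets": [{"travel": [6,0,0],"roll": 0,"jaw": 0},{"travel": [6,0,0],"roll": 0,"jaw": 0},{"travel": [6,0,0],"roll": 0,"jaw": 0},{"travel": [6,0,0],"roll": 0,"jaw": 0},{"travel": [6,0,0],"roll": 0,"jaw": 0}]}}

```text
clock: 8.75
tool_pos: [0.5585, -0.1367, 0.1404]
orientation: [180.0, -0.1, 3.3]
force: [-2.2, 0.5, 0.8]
opening: 0.0003
gripper_force: 0.3
```

Request:
{"fn": "apply_moves", "kwargs": {"targets": [{"travel": [6,0,0],"roll": 0,"jaw": 0},{"travel": [6,0,0],"roll": 0,"jaw": 0},{"travel": [6,0,0],"roll": 0,"jaw": 0},{"travel": [6,0,0],"roll": 0,"jaw": 0},{"travel": [6,0,0],"roll": 0,"jaw": 0}]}}

```text
clock: 9.25
tool_pos: [0.5858, -0.1354, 0.1391]
orientation: [-180.0, 0.2, 3.2]
force: [-5.9, -0.4, 1.8]
opening: 0.0002
gripper_force: 3.2
```

Request:
{"fn": "apply_moves", "kwargs": {"targets": [{"travel": [6,0,0],"roll": 0,"jaw": 0},{"travel": [6,0,0],"roll": 0,"jaw": 0},{"travel": [6,0,0],"roll": 0,"jaw": 0},{"travel": [4,0,0],"roll": 0,"jaw": 0},{"travel": [0,0,0],"roll": 0,"jaw": 0}]}}

```text
clock: 9.75
tool_pos: [0.6108, -0.134, 0.14]
orientation: [180.0, -0.1, 3.3]
force: [0.2, 0.4, 0.0]
opening: 0.0002
gripper_force: 0.0
```

Request:
{"fn": "apply_moves", "kwargs": {"targets": [{"travel": [3,0,0],"roll": 0,"jaw": 0},{"travel": [2,0,0],"roll": 0,"jaw": 0},{"travel": [1,0,0],"roll": 0,"jaw": 0},{"travel": [0,0,0],"roll": 0,"jaw": 0}]}}

```text
clock: 10.15
tool_pos: [0.6148, -0.1337, 0.1398]
orientation: [180.0, 0.0, 3.2]
force: [-2.2, -0.9, 1.2]
opening: 0.0006
gripper_force: 1.1
```

Request:
{"fn": "apply_moves", "kwargs": {"targets": [{"travel": [1,0,0],"roll": 0,"jaw": 0},{"travel": [1,0,0],"roll": 0,"jaw": 0},{"travel": [1,0,0],"roll": 0,"jaw": 0},{"travel": [0,0,0],"roll": 0,"jaw": 0}]}}

```text
clock: 10.55
tool_pos: [0.6155, -0.1338, 0.1394]
orientation: [-180.0, 0.3, 3.2]
force: [-10.8, 0.9, 7.0]
opening: 0.0009
gripper_force: 5.2
```

At the far stop: the force rises without motion, at the predicted x. I'll back off, lift and check.

Request:
{"fn": "apply_moves", "kwargs": {"targets": [{"travel": [-5,0,0],"roll": 0,"jaw": 0},{"travel": [-20,0,0],"roll": 0,"jaw": 0},{"travel": [-30,0,0],"roll": 0,"jaw": 0},{"travel": [-30,0,-20],"roll": 0,"jaw": 0},{"travel": [0,0,-40],"roll": 0,"jaw": 0},{"travel": [0,0,-40],"roll": 0,"jaw": 0},{"travel": [0,-40,0],"roll": 0,"jaw": 0},{"travel": [0,-40,0],"roll": 0,"jaw": 0},{"travel": [0,0,0],"roll": 0,"jaw": 0},{"travel": [0,0,0],"roll": 0,"jaw": 0}]}}

```text
clock: 11.55
tool_pos: [0.529, -0.0575, 0.2399]
orientation: [-180.0, -0.1, 3.4]
force: [-0.2, -0.3, 0.1]
opening: 0.0002
gripper_force: 0.0
```

Run:
```python
from h import *
np.set_printoptions(precision=4,suppress=True)
o=ctrl.get_obs();im=ctrl.snapshot("wrist");print(o["tool_pos"],o["force"])
m=((im[:,:,0]>130)&(im[:,:,1]<70)&(im[:,:,2]<70)).astype(np.uint8)
n,l,s,c=cv2.connectedComponentsWithStats(m)
for i in range(1,n):
    if s[i,4]>100: print(s[i],onplane("wrist",s[i,:2]+s[i,2:4]/2-.5,.129,o))
cv2.imwrite("pics/w5.png",cv2.resize(im[20:220,180:440],None,fx=3,fy=3,interpolation=cv2.INTER_CUBIC)[:,:,::-1])
```

```text
[ 0.529  -0.0575  0.2399] [-0.2081 -0.3153  0.0645]
[408  62  30  33 770] [ 0.6403 -0.1329  0.129 ]
```

View pics/w5.png

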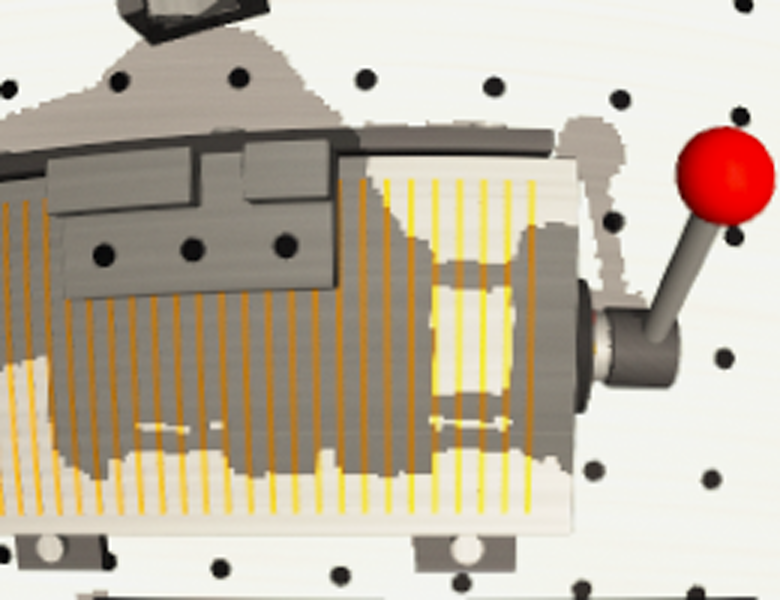

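The knob moved 105 mm, from x = 0.5355 to 0.6403, so the lever is at its far stop. The block is flush against the rail with its lower edge parallel (rows ~295), and the arm is clear.

```bash
python3 -c "
from plant import ctrl
print(ctrl.close_job())"
```

```text
the job is handed in; nothing more can be done
None
```

Job handed in, with no verdict returned: my last picture shows the block flush along the rail, the lever at full hold (knob moved 105 mm to its far stop) and the arm clear; the tools were never contacted, though I didn't re-measure their positions.

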